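Slide the top cover off the stack into the sealing nest

ROBOT

A 6-joint arm with a two-finger parallel gripper is mounted at the origin on the work surface. World frame = base frame: x ahead of the robot, y to its left, z up, the work surface at z = 0. Lengths are in mm, angles in rad, forces in N, time in s.
With the tool pointing down it reaches from about 325 to 900 mm from the base axis. Payload 3.5 kg.
Tool frame: the origin (TCP) lies midway between the tips of the shut fingers; the grasp point (between the pads) lies 19 mm behind it; z points along the fingers, y is the line along which they close (so a half turn about z gives the same grasp; the last joint's range is limited). The gripper opens to 85 mm and grips with 20 to 120 N. Pads are 22 mm wide; open, the fingers measure 114 mm over their backs; the gripper's body (76 mm by 85 mm) begins 54 mm behind the grasp point. The pads swing forward as they close: fully open they stand 13 mm farther back than shut.
Start: joints at [-0.103, 0.276, -0.026, 1.268, 0, 1.467], TCP at [624.997, -0.01, 231.313] pointing down, gripper open.
Joint ranges: [-3.12, 3.12], [-0.85, 1.88], [-1.08, 1.24], [-1.95, 2.15], [-1.57, 1.53], [-3.14, 3.14]. Speed limits (rad/s): [2.57, 2.57, 3.14, 3.14, 3.14, 3.14].

INTERFACE

Orientations are given as a unit quaternion [x, y, z, w].
In Python, from cell import * gives the robot as it stands.
- The arm moves only by the shell command python3 -m handwheel 'ROWS'. ROWS is a JSON object whose one key "commands" holds a list of rows, each a list of 7 numbers: the shift along the tool's x, y, z in mm, then the turn, a rotation vector about the tool's x, y, z in degrees, then the finger opening in mm, from 0 to 85.4. In form: {"commands": [[x, y, z, ax, ay, az, gripper], ...]}. A call has 1 to 10 rows; each row is the pose to reach, as a shift and turn from the pose commanded when the call began, along the tool's axes at that moment; what a row does not reach only later rows make up. A row lasts 1/8 s, in which the tool goes at most 62.5 mm and 10.7 degrees, less where a joint would pass 70% of its speed; a pose out of reach is approached as far as the arm can. A call with a gripper value outside its range is refused whole. The fingers move at their own pace and stop on an object; the grip force is fixed at half the most. Time passes only in rows, so rows that repeat a pose let the fingers close. It gives the time, the measured TCP pose, the force, the opening and the grip force at its end, in the units of the state.
- get_state(): the state, without advancing time (a new reading comes with each control period).
- read_camera(name): name is "scene" or "side" or "wrist"; returns a dict with "img" (420x560x3 uint8, red, green, blue), "range_z" (420x560 float32, mm along the optical axis (not along the pixel's ray), 0 where there is no reading), "fov_y" (degrees; the focal length in pixels is half the picture's height over the tangent of half this angle, whatever the lens; pixels are square), "cx", "cy" (the principal point, pixels), "k1" (the pictures are not rectified: a ray, as slopes to the right and down, at radius r is drawn at 1 + k1 r^2 times it, then the intrinsics apply), "camera_from_world" (4x4, takes a point from world to camera coordinates); the wrist camera has in their place "T_tool_cam" (4x4, takes a point from camera to tool coordinates, whose origin is the TCP and whose axes are the flange's). Camera axes: x right, y down, z forward; pixel columns grow to the right and rows downward; lengths in mm; the calibration is good to about 2 mm. A picture is of the moment at which its call begins: read the wrist's pose just before it.
- hand_in(): hands the job in; it is judged then, once.
Trained networks look in a picture, given as the dict that the camera call returned (one of the last four; its "shot" number tells which), for a name from the list of things; names that differ only in an ending like _2 or _b are one class to them, and where a whole thing is asked for, a point or a joint stands for the part that bears it (a point fixed in the world has none). Each returns a list of dicts, best first, with "p" (0 to 1); they miss things now and then, are a little off and sometimes report something else, mostly with a low value. They report only what shows in the picture. A call takes as long as a camera call. They do not tell look-alikes from the thing itself.
- find_in(picture, thing): "position" ([column, row] in pixels, amid what is visible of it).
The state is a dict: "time_s": time; "joint_positions": joint angles; "joint_velocities": joint speeds; "joint_efforts": joint torques, N m; "ee_pos": TCP position; "eef_rot": TCP orientation; "force": force on the tool from outside, world axes, zero at the start; "ft_torque": the same for the moment, N m; "gripper_width": finger opening in mm; "grip_force": force on a finger pad.
Only numpy, scipy, OpenCV 4.12 (cv2) and the standard library are available. Lean on these libraries where they do the work, as an engineer would, in place of code of your own. Each camera call takes 0.05 s, during which the arm holds its last target. There are 200 camera calls.

TASK

Slide the top cover off the stack in the magazine onto the deck of the sealing nest beside it and bring it fully home in the nest's corner, flat, square and touching both the end stop and the side rail, then let go of it. Keep it lying down all the way (slide it, do not lift it), never press on it with more than 20 N, and run it gently, with under 15 N, against the stops. Leave the other three covers lying as they are in the stack, and the other things on the bench alone.

Things in the scene. Friction and masses are not known exactly. Their poses are not given: they have to be found in the camera images.
- cover_top: Uppermost of 4 equal loose aluminium covers stacked flat in the magazine; the one to move. 96 x 96 mm, cut corners, 6 mm thick, flat faces, 0.1 to 0.21 kg; too wide to pinch. Origin: centre of underside; axes along its edges, as the magazine's within 0.01 rad. Covers and jig are oiled (friction 0.17 to 0.27); fingertips hold its face better, so pressed with 5 to 10 N from above it follows them.
- cover_second: The cover right below cover_top, same shape and frame, 6 mm lower. Must stay in the stack. The stack and the deck are hard: pressed with 20 N they give under 0.3 mm, so nearly all the give is in the arm itself (some 13 N per mm on a stiff arm).
- cover_low: The third cover from the top, same shape and frame. Must stay in the stack.
- cover_bottom: The lowest cover, same shape and frame, on the magazine's floor. Must stay in the stack.
- magazine: Fixed stack holder. Base 130 (x) x 175 (y) x 12 mm; stack floor 20 mm above the origin, so the top cover's upper face is at 44 mm. Three walls, tops at 50 mm: side walls' inner faces at x = -51 and 51 mm, back wall's at y = -51 mm; the side to the nest (+y) is open. Origin: bench level, below the middle of the stack; x, y along its edges.
- nest: Fixed sealing nest beside the magazine on its +y side, parallel to it. Level deck, x -65 to 65, y -60 to 64 mm, 36 mm above the origin: it lies 1.5 to 3 mm lower than cover_top's underside in the stack, beyond a gap of 5 to 13 mm. Steel bars on it form a corner: end_stop across the +y end, side_rail along the +x side; other two sides open. Origin: below the middle, near bench level.
- nest_home (a point): Point on the nest's deck where the cover's origin (middle of its underside) lies when it is fully home, touching both bars: 48 mm from the end stop's face and 48 mm from the side rail's face. Axes as the nest's. A cover slid straight out of the magazine arrives 3 to 14 mm short of the side rail.
- end_stop: Fixed dark steel bar on the deck, 130 mm (x) by 9 mm by 10 mm high; its face towards the stack is 4.5 mm before its own origin (bottom centre) along -y. Axes as the nest's.
- side_rail: Fixed dark steel bar on the deck, 9 mm by 112 mm (y) by 10 mm high; its face towards the cover is 4.5 mm before its own origin (bottom centre) along -x. Axes as the nest's.
- strut: Bystander: cast aluminium sensor strut, 190 mm long and 36 mm high, with a bearing eye, an open housing and a tube, lying on the +x side of the jig. Origin: below the middle of its housing.
- screw_jar: Bystander: small screw jar, 36 mm wide and 45 mm high, standing on the magazine's base behind its back wall. Origin: centre of its underside.
- sealant: Bystander: grey sealant bottle, 48 mm wide and 120 mm high, upright to the left of the jig. Origin: centre of its underside.
- driver: Bystander: screwdriver with a black handle, 200 mm long, lying to the right. Origin: below its middle.
- oil_brush: Bystander: flat brush with a wooden handle, 200 mm long, lying to the left. Origin: below its middle.
- spanner: Bystander: steel spanner, 180 mm long, lying to the right. Origin: below its middle.
Mind the look-alikes: they are no part of the job. Leave any blue or red look-alike of the nest alone.

How it is judged (in metres and radians):
On the way:
1. the top cover is off the stack and lies flat on the nest's deck (y of cover_top in the frame of nest_home above -0.019 m and z of cover_top in the frame of nest_home between -0.0015 and 0.0015 m and angle between cover_top's own z axis and vertical below 0.02 rad), for 0.1 s.
At the end, for the whole second after the job is handed in: The cover lies at rest, flat on the deck (tilt under 0.02 rad, height within 1.5 mm), within 2 mm of touching both the end stop and the side rail and square to them within 0.03 rad; the other three covers are within 4 mm of where they were (x of cover_top in the frame of nest_home between -0.002 and 0.0015 m and y of cover_top in the frame of nest_home between -0.002 and 0.0015 m and z of cover_top in the frame of nest_home between -0.0015 and 0.0015 m and angle between the x axis of cover_top and the x axis of nest_home, either way round below 0.03 rad and angle between cover_top's own z axis and vertical below 0.02 rad and linear speed of cover_top below 0.01 m/s and distance of each of cover_second, cover_low, cover_bottom from where it was at the start of the episode below 0.004 m).
It fails at once if the fingers press on the cover with over 20 N (contact force between the fingers and cover_top above 20 N).
It fails at once if the cover is run against the end stop or the side rail with over 15 N (contact force between cover_top and end_stop above 15 N or contact force between cover_top and side_rail above 15 N).
It fails at once if the cover is lifted 8 mm above its place in the stack instead of slid, or tipped over 0.2 rad (z of cover_top in the frame of magazine above 0.046 m or angle between cover_top's own z axis and vertical above 0.2 rad).
It fails at once if one of the other three covers is shifted by over 4 mm (distance of any of cover_second, cover_low, cover_bottom from where it was at the start of the episode above 0.004 m).
It fails at once if a bystander is shifted by over 20 mm (distance of any of strut, screw_jar, sealant, driver, oil_brush, spanner from where it was at the start of the episode above 0.02 m).
It also fails if it takes over 64 s, if anything falls off the work surface, if the arm or the gripper's body presses on something with over 40 N, if the wrist force passes 120 N, or if a joint passes its speed limit or range.

## Working session

There is one attempt and no reset: what is moved stays moved. The work goes in short steps, Python scripts to look and compute and a shell command to move; the robot and the scene stay as the last step left them, time stands still between calls to the robot, and variables do not carry over. Pictures are saved under pics/ and viewed, at most 10 in all, crops included, and the job is handed in when it is done.

```bash
mkdir -p pics; ls
python3 - <<'E'
from cell import *
import cv2,pickle
s=get_state(); print(s)
for n in ["scene","wrist"]:
    c=read_camera(n); cv2.imwrite(f"pics/{n}0.png",c["img"][:,:,::-1]); pickle.dump((s,dict(c)),open(f"{n}0.pkl","wb"))
    print(n,{k:v for k,v in c.items() if k not in("img","range_z")})
    for t in ["cover_top","nest","end_stop","side_rail","magazine","screw_jar"]:
        print(t,[(d["position"],round(d["p"],2)) for d in find_in(c,t)[:3]])
E
```

```text
pics
{'time_s': 0.0, 'joint_positions': array([-1.03402722e-01,  2.77131506e-01, -2.79161929e-02,  1.26801136e+00,
       -2.06051637e-05,  1.46740824e+00]), 'joint_velocities': array([-5.21982788e-04, -2.24504295e-04,  5.70656752e-04, -9.60794169e-05,
       -5.67676753e-04,  1.74568920e-03]), 'joint_efforts': array([-1.23772923e-03, -4.45513523e+01,  2.95201170e+01,  1.64704624e-02,
       -2.18722530e-04, -1.59438730e-05]), 'ee_pos': array([6.24199836e+02, 6.53438766e-02, 2.30144009e+02]), 'eef_rot': array([ 0.70711149,  0.70710116, -0.00072115, -0.0008718 ]), 'force': array([ 0.37055215,  0.32526289, -0.42253232]), 'ft_torque': array([ 0.00963173, -0.00937785,  0.00786141]), 'grip_force': 0.0, 'gripper_width': 85.08786490555642}
scene {'fov_y': 50.3606431200413, 'cx': 274.04154941899566, 'cy': 202.72847692815267, 'k1': -0.11603969628772559, 'camera_from_world': array([[ 4.89537923e-01,  8.71979646e-01, -2.02954026e-03,
        -2.54351433e+02],
       [ 5.56202313e-01, -3.14048272e-01, -7.69423596e-01,
        -2.48634505e+02],
       [-6.71559088e-01,  3.75533194e-01, -6.3873563
[... 642 characters left out ...]
1, -3.11627281e-01,
         8.14268746e+01],
       [ 9.99999578e-01, -3.69793154e-04,  8.40987426e-04,
        -1.44759806e-01],
       [-9.14347600e-04, -3.11627074e-01,  9.50204047e-01,
        -1.42743479e+02],
       [ 0.00000000e+00,  0.00000000e+00,  0.00000000e+00,
         1.00000000e+00]]), 'shot': 2}
cover_top [([248.4, 270.9], 0.68)]
nest [([45.9, 96.3], 0.87), ([41.8, 300.9], 0.83), ([225.6, 160.8], 0.74)]
end_stop [([210.9, 110.5], 0.82), ([23.6, 280.2], 0.75), ([29.3, 37.3], 0.55)]
side_rail [([282.0, 160.8], 0.78), ([64.3, 304.4], 0.61), ([55.7, 102.2], 0.58)]
magazine [([251.6, 312.2], 0.71), ([364.5, 381.0], 0.42), ([208.9, 110.7], 0.23)]
screw_jar [([262.4, 338.0], 0.69)]
```

View pics/wrist0.png

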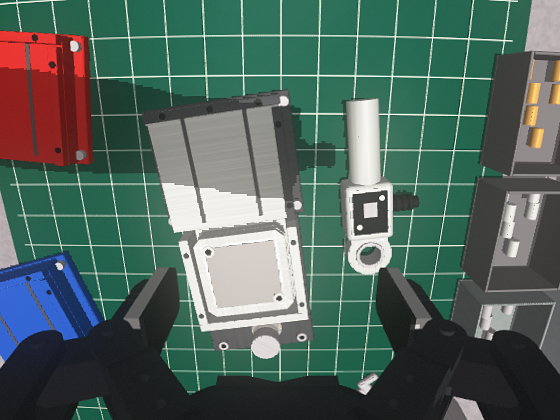

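View pics/scene0.png

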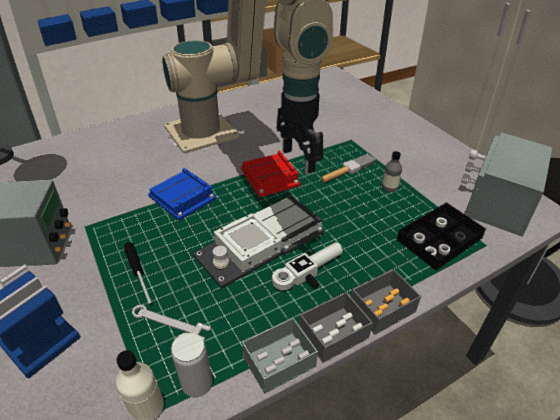

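The wrist view shows the magazine with the white cover at about (248,275), and the grey nest at (225,165). The end stop is at (215,107) and the side rail at (285,160). The strut lies to the right, and the red and blue look-alikes to the left. Next I'll measure the geometry from depth.

```bash
cat > h.py <<'E'
import numpy as np,cv2
from scipy.spatial.transform import Rotation as R
def cloud(s,c):
    h,w=c["range_z"].shape; f=h/2/np.tan(np.radians(c["fov_y"]/2))
    K=np.array([[f,0,c["cx"]],[0,f,c["cy"]],[0,0,1]])
    vv,uu=np.mgrid[:h,:w]
    p=cv2.undistortPoints(np.stack([uu,vv],-1).reshape(-1,1,2).astype(float),K,np.array([c["k1"],0,0,0,0.])).reshape(h,w,2)
    z=c["range_z"]; P=np.stack([p[...,0]*z,p[...,1]*z,z],-1)
    if "T_tool_cam" in c:
        T=np.eye(4);T[:3,:3]=R.from_quat(s["eef_rot"]).as_matrix();T[:3,3]=s["ee_pos"];T=T@c["T_tool_cam"]
    else: T=np.linalg.inv(c["camera_from_world"])
    return P@T[:3,:3].T+T[:3,3]
E
python3 - <<'E'
from h import *
import pickle
s,c=pickle.load(open("wrist0.pkl","rb")); P=cloud(s,c)
for (u,v,n) in [(250,275,"cover"),(215,258,"cover"),(225,160,"nest"),(190,200,"nest"),(210,108,"end"),(160,117,"end"),(285,200,"rail"),(283,160,"rail"),(265,345,"jar"),(330,350,"mat"),(140,250,"mat"),(193,290,"wall")]:
    print(n,P[v-1:v+2,u-1:u+2].reshape(-1,3).mean(0).round(1),P[v-1:v+2,u-1:u+2,2].std().round(2))
# ortho
sc=3; x0,x1,y0,y1=480,700,-120,230
o=np.zeros(((y1-y0)*sc,(x1-x0)*sc,3),np.uint8); Z=np.zeros(o.shape[:2],np.float32)
U=cv2.resize(P.astype(np.float32),None,fx=5,fy=5,interpolation=cv2.INTER_LINEAR); I=cv2.resize(c["img"],None,fx=5,fy=5)
x=((U[...,0]-x0)*sc).round().astype(int); y=((y1-U[...,1])*sc).round().astype(int)
m=(x>=0)&(x<o.shape[1])&(y>=0)&(y<o.shape[0])&(U[...,2]<80)
o[y[m],x[m]]=I[m]; Z[y[m],x[m]]=U[...,2][m]
np.save("Z.npy",Z); np.save("o.npy",o)
zc=cv2.applyColorMap(np.clip((Z-10)*5,0,255).astype(np.uint8),cv2.COLORMAP_JET)
g=np.hstack([o[:,:,::-1],zc]); g=cv2.resize(g,None,fx=.57,fy=.57,interpolation=cv2.INTER_AREA); cv2.imwrite("pics/ortho0.png",g); print(g.shape)
E
```

```text
cover [ 594.8 -108.2   44.1] 0.85
cover [558.4 -87.9  44.2] 0.65
nest [578.5  22.4  73. ] 106.03
nest [534.7 -26.5  35.5] 0.77
end [562.5  65.3  46.1] 0.67
end [527.7  60.3  82.4] 102.72
rail [631.8 -24.3  42.1] 5.02
rail [629.5  16.9  46. ] 0.67
jar [ 610.3 -190.6   56.4] 0.6
mat [ 6.944e+02 -2.480e+02 -5.000e-01] 0.41
mat [ 4.598e+02 -1.005e+02  3.000e-01] 0.39
wall [ 533.3 -123.8   49.4] 0.56
(598, 752, 3)
```

View pics/ortho0.png

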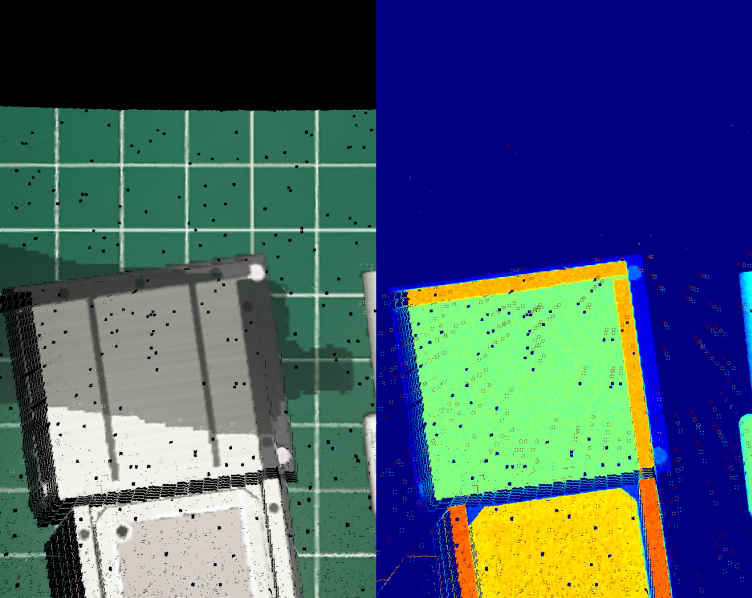

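The ortho view shows the deck in green, the bars in orange and the cover in yellow, all tilted by about 8°. Next I'll fit yaw, edges and home.

```bash
cat > fit.py <<'E'
from h import *
import pickle,sys
def med(P):
    return P
def fit(P,pr=True):
    P=P.reshape(-1,3); P=P[(P[:,0]>480)&(P[:,0]<690)&(P[:,1]>-200)&(P[:,1]<90)&(P[:,2]<55)]
    from scipy.optimize import minimize_scalar
    sel=lambda a,b:P[(P[:,2]>a)&(P[:,2]<b)]
    out={}
    b=sel(43.5,48.5); 
    def rot(q,t): c_,s_=np.cos(t),np.sin(t); return np.c_[q[:,0]*c_+q[:,1]*s_,-q[:,0]*s_+q[:,1]*c_]
    # yaw: sharpest histograms of (all raised pts) along both axes
    def sharp(t,q):
        r=rot(q,t); return -sum((np.histogram(r[:,k],np.arange(-900,900,1.0))[0].astype(float)**2).sum() for k in (0,1))
    bars=b[(b[:,1]>-50)]
    ts=np.arange(0.0,0.30,0.002); t=ts[np.argmin([sharp(t,bars) for t in ts])]
    return P,t,rot
if __name__=="__main__":
    s,c=pickle.load(open("wrist0.pkl","rb")); P,t,rot=fit(cloud(s,c)); print("bar yaw",t)
    r=np.c_[rot(P,t),P[:,2]]
    deck=r[(abs(r[:,2]-36)<2.5)]; print("deck z",np.median(deck[:,2]))
    # height profile along local x (rail) and y
    def prof(axis,lo,hi,other,step=1.):
        m=(r[:,1-axis]>other[0])&(r[:,1-axis]<other[1])
        for a in np.arange(lo,hi,step):
            q=r[m&(r[:,axis]>=a)&(r[:,axis]<a+step),2]
            print(a,len(q),np.percentile(q,[10,50,90]).round(1) if len(q) else "")
    from scipy.stats import linregress
    e=np.array([625,20.]);er=rot(e[None],t)[0]; print("rail approx local",er)
    print("--rail x");prof(0,er[0]-8,er[0]+16,(er[1]-30,er[1]+20))
    n=rot(np.array([[575,62.]]),t)[0]
    print("--end y");prof(1,n[1]-14,n[1]+14,(n[0]-30,n[0]+30))
    k=rot(np.array([[594.8,-108.2]]),t)[0]; print("cover approx",k)
    print("--cover +y edge");prof(1,k[1]+30,k[1]+75,(k[0]-25,k[0]+25),1.5)
    print("--cover x-");prof(0,k[0]-65,k[0]-30,(k[1]-25,k[1]+25),1.5)
    print("--cover x+");prof(0,k[0]+30,k[0]+65,(k[1]-25,k[1]+25),1.5)
    print("--cover -y");prof(1,k[1]-70,k[1]-30,(k[0]-25,k[0]+25),1.5)
E
python3 fit.py
```

```text
bar yaw 0.138
deck z 35.516973616402055
rail approx local [621.80943674 -66.16664102]
--rail x
613.8094367380542 52 [34.7 35.7 36.3]
614.8094367380542 50 [34.6 35.6 36.2]
615.8094367380542 48 [34.5 35.5 36.4]
616.8094367380542 49 [34.6 35.3 36.4]
617.8094367380542 53 [34.7 35.5 36.5]
618.8094367380542 52 [34.6 35.5 36.4]
619.8094367380542 51 [34.7 35.5 36.4]
620.8094367380542 40 [34.4 35.5 44.4]
621.8094367380542 52 [44.3 45.2 46.3]
622.8094367380542 54 [44.5 45.4 46.2]
623.8094367380542 52 [44.3 45.5 46.5]
624.8094367380542 55 [44.5 45.5 46.4]
625.8094367380542 54 [44.6 45.4 46.3]
626.8094367380542 53 [44.5 45.4 46.4]
627.8094367380542 55 [44.7 45.4 46.1]
628.8094367380542 54 [44.6 45.4 46.3]
629.8094367380542 49 [44.2 45.2 46. ]
630.8094367380542 48 [14.5 15.4 16.5]
631.8094367380542 46 [14.6 15.6 16.4]
632.8094367380542 46 [14.6 15.5 16.1]
633.8094367380542 46 [14.8 15.6 16.3]
634.8094367380542 46 [14.6 15.4 16.2]
635.8094367380542 46 [14.4 15.5 16.3]
636.8094367380542 46 [14.5 15.5 16.4]
--end y
-31.68781049630732 65 [34.4 35.3 36.2]
-30.68781049630732 65 [34.4 35.2 36.4]
-29.687
[... 4390 characters left out ...]
 49 [48.4 49.2 50.2]
-243.99347204358537 50 [48.5 49.3 50. ]
-242.49347204358537 77 [42.6 48.8 49.9]
-240.99347204358537 254 [39.1 44.  49. ]
-239.49347204358537 13 [39.6 42.2 48.3]
-237.99347204358537 6 [42.3 42.5 42.8]
-236.49347204358537 48 [42.1 43.1 43.9]
-234.99347204358537 44 [42.6 43.2 43.9]
-233.49347204358537 53 [42.4 43.1 44.2]
-231.99347204358537 43 [42.6 43.1 44. ]
-230.49347204358537 55 [42.8 43.6 44.5]
-228.99347204358537 50 [42.7 43.2 43.8]
-227.49347204358537 56 [42.3 43.4 44.4]
-225.99347204358537 37 [42.9 43.5 44.3]
-224.49347204358537 56 [42.9 43.7 44.7]
-222.99347204358537 61 [42.7 43.6 44.6]
-221.49347204358537 43 [42.8 43.7 44.4]
-219.99347204358537 53 [42.9 43.7 44.5]
```

The local frame is yawed 0.138 rad. The cover centre is at (568, -190) and home is at about (573.3, -66.4), so the travel is +123.6 in y and about +5.3 in x. I'll align the tool with the jig and hover over the cover.

```bash
python3 -m handwheel '{"commands": [[-28,-9,-0,0,0,-2,30],[-55,-18,0,0,0,-4,30],[-83,-27,40,0,0,-6,30],[-110,-36,80,0,0,-7.9,30],[-110,-36,115,0,0,-7.9,30],[-110,-36,150,0,0,-7.9,30],[-110,-36,162,0,0,-7.9,30],[-110,-36,162,0,0,-7.9,30],[-110,-36,162,0,0,-7.9,30]]}'
python3 - <<'E'
from cell import *
import cv2
s=get_state();print(s["ee_pos"],s["force"],s["gripper_width"])
a=read_camera("side");w=read_camera("wrist")
cv2.imwrite("pics/s1.png",a["img"][:,:,::-1]);cv2.imwrite("pics/w1.png",w["img"][:,:,::-1])
E
python3 -c "
import cv2,numpy as np
a=cv2.imread('pics/s1.png');b=cv2.imread('pics/w1.png')
cv2.imwrite('pics/c1.png',cv2.resize(np.hstack([a,b]),(800,300),interpolation=cv2.INTER_AREA))"
```

```text
time_s: 1.82
ee_pos: [590.5, -110.3, 71.0]
eef_rot: [0.657, 0.754, 0.001, 0.001]
force: [0.3, -0.7, 0.2]
gripper_width: 29.9
grip_force: 0.0
[ 590.52492936 -110.30285938   71.01854619] [ 0.28444555 -0.71089548  0.21770654] 29.91270917148769
```

View pics/c1.png

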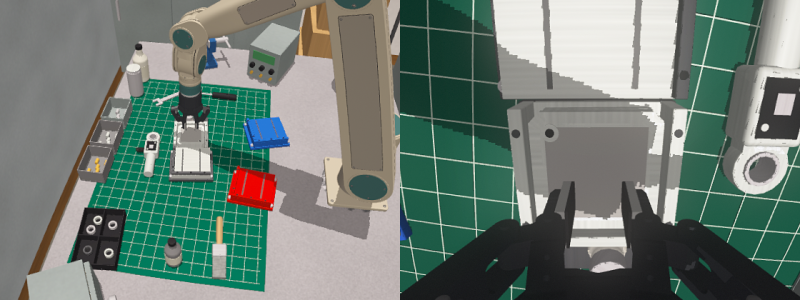

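The fingers are over the cover, spread 30 mm and square to it. I'll measure the tip-to-face gap from wrist depth, so the descent can be quick and safe.

Run:
```python
from cell import *
from h import *
s=get_state();c=read_camera("wrist")
W=cloud(s,c); Rm=R.from_quat(s["eef_rot"]).as_matrix()
T=((W-s["ee_pos"])@Rm).reshape(-1,3)   # tool coords
m=(c["range_z"].reshape(-1)>0)
q=T[m&(abs(T[:,0])<16)&(abs(T[:,1])>10)&(abs(T[:,1])<38)]
h,e=np.histogram(q[:,2],np.arange(-30,40,2));print(dict(zip(e[:-1].tolist(),h.tolist())))
for a,b in ((-38,-10),(10,38)):
    f=q[(q[:,1]>a)&(q[:,1]<b)&(q[:,2]<15)]; t=f[f[:,2]>np.percentile(f[:,2],99.5)-4]
    print(np.percentile(f[:,2],[50,90,98,99.5,100]).round(1),t.min(0).round(1),t.max(0).round(1))
f=T[m&(T[:,2]>20)&(T[:,2]<32)&(abs(T[:,0]-35)<8)&(abs(T[:,1])<25)];print("cover z tool",np.median(f[:,2]), s["ee_pos"],s["force"])
```

```text
{-30: 237, -28: 267, -26: 222, -24: 205, -22: 220, -20: 195, -18: 201, -16: 193, -14: 180, -12: 170, -10: 148, -8: 128, -6: 74, -4: 47, -2: 15, 0: 0, 2: 0, 4: 0, 6: 0, 8: 0, 10: 0, 12: 0, 14: 0, 16: 0, 18: 0, 20: 0, 22: 0, 24: 989, 26: 3560, 28: 23, 30: 0, 32: 0, 34: 0, 36: 0}
[-49.  -18.1  -7.3  -3.6  -0.1] [ -8.9 -26.6  -7.5] [ 12.8 -14.5  -0.1]
[-49.  -18.2  -7.6  -4.   -0. ] [-9.8 14.9 -8. ] [12.7 26.3 -0. ]
cover z tool 26.554731968170877 [ 590.51058486 -110.35069369   71.13433341] [-0.0280394   0.45420297  0.40180954]
```

```bash
python3 -m handwheel '{"commands": [[0,0,8,0,0,0,30],[0,0,16,0,0,0,30],[0,0,21,0,0,0,30],[0,0,24,0,0,0,30],[0,0,24,0,0,0,30],[0,0,24,0,0,0,30]]}'; python3 -m handwheel '{"commands": [[0,0,0.5,0,0,0,30],[0,0,0.5,0,0,0,30]]}'
```

```text
time_s: 2.72
ee_pos: [589.2, -110.1, 45.5]
eef_rot: [0.657, 0.754, 0.0, 0.0]
force: [0.7, 0.0, -0.5]
gripper_width: 30.0
grip_force: 0.0
time_s: 2.98
ee_pos: [589.1, -110.0, 45.0]
eef_rot: [0.657, 0.754, 0.0, 0.0]
force: [1.1, -0.1, -0.5]
gripper_width: 30.5
grip_force: 0.0
```

```bash
python3 -m handwheel '{"commands": [[0,0,0.4,0,0,0,30],[0,0,0.8,0,0,0,30],[0,0,0.8,0,0,0,30]]}'
```

```text
time_s: 3.35
ee_pos: [589.0, -110.0, 44.0]
eef_rot: [0.657, 0.754, -0.0, -0.0]
force: [0.2, -0.2, 0.1]
gripper_width: 30.1
grip_force: 0.0
```

```bash
python3 -m handwheel '{"commands": [[0,0,0.4,0,0,0,30],[0,0,0.8,0,0,0,30],[0,0,0.8,0,0,0,30]]}'
```

```text
time_s: 3.72
ee_pos: [589.1, -110.0, 43.6]
eef_rot: [0.657, 0.754, 0.0, 0.0]
force: [-1.0, 0.8, 4.1]
gripper_width: 30.0
grip_force: 1.8
```

Contact made at 4 N. I'll press slightly more and start sliding along tool +x.

```bash
python3 -m handwheel '{"commands": [[0,0,0.2,0,0,0,30],[0,0,0.2,0,0,0,30],[2,0,0.2,0,0,0,30],[4,0,0.2,0,0,0,30],[6,0,0.2,0,0,0,30],[8,0,0.2,0,0,0,30],[10,0,0.2,0,0,0,30],[10,0,0.2,0,0,0,30]]}'
python3 - <<'E'
from cell import *
import cv2
s=get_state();print(s["force"])
w=read_camera("wrist");cv2.imwrite("pics/w2.png",w["img"][:,:,::-1])
E
```

```text
time_s: 4.72
ee_pos: [588.4, -100.1, 43.6]
eef_rot: [0.657, 0.754, 0.0, 0.001]
force: [0.3, -0.2, 4.8]
gripper_width: 29.8
grip_force: 2.8
[ 0.27446898 -0.15869237  4.81698009]
```

View pics/w2.png

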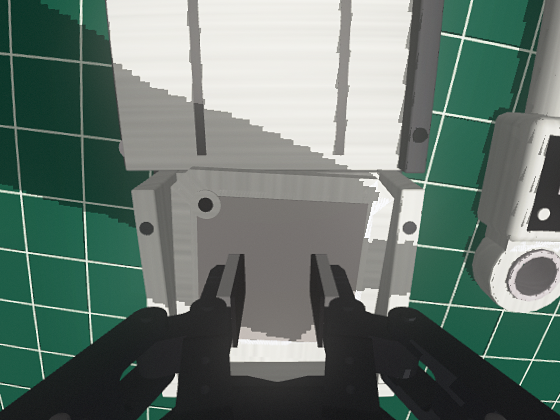

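The cover has moved forward, but its front edge and panel look turned a few degrees clockwise (front edge from (190,168) to (380,178)). I'll quantify that.

```bash
cat > pose.py <<'E'
from cell import *
from h import *
import sys
def local(P,t=0.138):
    c,s=np.cos(t),np.sin(t); return np.stack([P[...,0]*c+P[...,1]*s,-P[...,0]*s+P[...,1]*c,P[...,2]],-1)
def panel():
    s=get_state();c=read_camera("wrist");L=local(cloud(s,c))
    e=local(s["ee_pos"][None])[0]; print("tcp",e.round(1),"F",s["force"].round(1))
    hsv=cv2.cvtColor(c["img"],cv2.COLOR_RGB2HSV)
    return s,c,L,e
def edge(L,e,zlo,zhi):
    # leading (+y) and x edges of the surface zlo..zhi ahead of the fingers
    r=L.reshape(-1,3); r=r[(r[:,2]>zlo)&(r[:,2]<zhi)&(abs(r[:,0]-e[0])<52)&(r[:,1]>e[1]+12)&(r[:,1]<e[1]+62)]
    pts=[]
    for x in np.arange(e[0]-36,e[0]+37,2):
        y=r[abs(r[:,0]-x)<1][:,1]
        if len(y)>20: pts.append((x,np.percentile(y,98.5)))
    pts=np.array(pts); k=np.polyfit(*pts.T,1)
    for _ in range(3):
        d=abs(pts[:,1]-np.polyval(k,pts[:,0]));k=np.polyfit(*pts[d<=max(np.median(d)*2,.3)].T,1)
    print("front edge slope",k[0].round(4),"y at tcp",np.polyval(k,e[0]).round(1),"rel tcp",(np.polyval(k,e[0])-e[1]).round(1))
    return pts
if __name__=="__main__":
    s,c,L,e=panel(); z=float(sys.argv[1]); pts=edge(L,e,z-2.2,z+2.2); print(pts.round(1)[::4].tolist())
    for y in (20,28,34):
        m=(abs(L[...,1]-e[1]-y)<2)&(abs(L[...,0]-e[0])<60)
        q=L[m]; q=q[np.argsort(q[:,0])]
        print(y,[(int(a),np.median(q[(q[:,0]>=e[0]+a)&(q[:,0]<e[0]+a+2),2]).round(1)) for a in list(range(-60,-40,2))+list(range(40,60,2))])
    cv2.imwrite("pics/last.png",c["img"][:,:,::-1])
E
python3 pose.py 43.5
```

```text
tcp [ 569.  -180.1   43.6] F [ 0.  -1.2  5.7]
front edge slope -0.0553 y at tcp -132.6 rel tcp 47.5
[[533.0, -130.5], [541.0, -131.0], [549.0, -131.5], [557.0, -132.0], [565.0, -132.2], [573.0, -132.8], [581.0, -133.2], [589.0, -133.7], [597.0, -134.1], [605.0, -134.5]]
20 [(-60, np.float64(50.1)), (-58, np.float64(50.2)), (-56, np.float64(50.4)), (-54, np.float64(50.3)), (-52, np.float64(42.7)), (-50, np.float64(49.4)), (-48, np.float64(44.1)), (-46, np.float64(44.2)), (-44, np.float64(44.1)), (-42, np.float64(44.3)), (40, np.float64(44.2)), (42, np.float64(44.2)), (44, np.float64(44.2)), (46, np.float64(44.3)), (48, np.float64(44.3)), (50, np.float64(44.8)), (52, np.float64(50.2)), (54, np.float64(50.2)), (56, np.float64(50.3)), (58, np.float64(50.3))]
28 [(-60, np.float64(49.9)), (-58, np.float64(50.5)), (-56, np.float64(50.7)), (-54, np.float64(50.5)), (-52, np.float64(42.8)), (-50, np.float64(48.2)), (-48, np.float64(43.8)), (-46, np.float64(44.2)), (-44, np.float64(44.2)), (-42, np.float64(44.2)), (40, np.float64(44.3)), (42, np.float64(44.2)), (44, np.float64(44.4)), (46, np.float64(44.1)), (48, np.float64(44.1)), (50, np.float64(45.5)), (52, np.float64(50.2)), (54, np.float64(50.6)), (56, np.float64(50.5)), (58, np.float64(50.4))]
34 [(-60, np.float64(50.1)), (-58, np.float64(50.0)), (-56, np.float64(50.2)), (-54, np.float64(50.1)), (-52, np.float64(41.4)), (-50, np.float64(nan)), (-48, np.float64(43.6)), (-46, np.float64(44.2)), (-44, np.float64(44.0)), (-42, np.float64(44.1)), (40, np.float64(44.3)), (42, np.float64(44.3)), (44, np.float64(44.1)), (46, np.float64(44.2)), (48, np.float64(44.3)), (50, np.float64(45.5)), (52, np.float64(50.3)), (54, np.float64(50.2)), (56, np.float64(50.3)), (58, np.float64(50.1))]
  return _methods._mean(a, axis=axis, dtype=dtype,
  ret = ret.dtype.type(ret / rcount)
```

The cover is yawed -0.055 rad, so one finger seems to carry more load than the other. I'll check the moments for imbalance.

Run:
```python
from cell import *
import numpy as np
from scipy.spatial.transform import Rotation as R
F=[];M=[]
for _ in range(4):
    s=get_state();Rm=R.from_quat(s["eef_rot"]).as_matrix()
    F.append(Rm.T@s["force"]);M.append(Rm.T@s["ft_torque"]);read_camera("wrist")
print("tool F",np.mean(F,0).round(2),"tool M mNm",(np.mean(M,0)*1e3).round(1),(np.std(M,0)*1e3).round(1)); print(s["eef_rot"])
```

```text
tool F [-0.77 -0.25 -5.07] tool M mNm [  86.8 -157.7   -7.6] [28.8 14.  20.2]
[6.56666847e-01 7.54180366e-01 4.14134358e-04 6.74828346e-04]
```

```bash
python3 -m handwheel '{"commands": [[0,0,0,0.2,0,0,30],[0,0,0,0.2,0,-1,30],[0,0,0,0.2,0,-2,30],[0,0,0,0.2,0,-3.2,30],[0,0,0,0.2,0,-3.2,30]]}'; python3 pose.py 43.5 2>/dev/null | head -2;  python3 - <<'E'
from cell import *
import numpy as np
from scipy.spatial.transform import Rotation as R
F=[];M=[]
for _ in range(4):
    s=get_state();Rm=R.from_quat(s["eef_rot"]).as_matrix()
    F.append(Rm.T@s["force"]);M.append(Rm.T@s["ft_torque"]);read_camera("wrist")
print("tool F",np.mean(F,0).round(2),"tool M mNm",(np.mean(M,0)*1e3).round(1),(np.std(M,0)*1e3).round(1))
E
```

```text
time_s: 5.65
ee_pos: [588.5, -100.3, 43.6]
eef_rot: [0.635, 0.772, -0.001, -0.0]
force: [-0.9, -0.2, 4.3]
gripper_width: 30.1
grip_force: 2.6
tcp [ 569.2 -180.3   43.6] F [-0.9 -0.2  4.3]
front edge slope -0.0532 y at tcp -132.4 rel tcp 47.9
tool F [-1.24 -0.08 -5.25] tool M mNm [ -26.5 -279.7   24.1] [21.3 21.3 24.3]
```

Roll sensitivity is high: 0.2° shifts the load point about 22 mm. I'll set it halfway and try the turn again.

```bash
cat > ft.py <<'E'
from cell import *
import numpy as np
from scipy.spatial.transform import Rotation as R
F=[];M=[]
for _ in range(4):
    s=get_state();Rm=R.from_quat(s["eef_rot"]).as_matrix()
    F.append(Rm.T@s["force"]);M.append(Rm.T@s["ft_torque"]);read_camera("side")
F=np.mean(F,0);M=np.mean(M,0)
print("tool F",F.round(2),"M mNm",(M*1e3).round(0),"load y mm (z=.2)",(1e3*(M[0]+.2*F[1])/F[2]).round(1))
E
python3 -m handwheel '{"commands": [[0,0,0.05,-0.08,0,0,30],[0,0,0.05,-0.08,0,-1,30],[0,0,0.05,-0.08,0,-2,30],[0,0,0.05,-0.08,0,-3.2,30],[0,0,0.05,-0.08,0,-3.2,30]]}'; python3 pose.py 43.5 2>/dev/null | head -2;  python3 ft.py
```

```text
time_s: 6.52
ee_pos: [588.5, -100.1, 43.6]
eef_rot: [0.613, 0.79, -0.0, -0.0]
force: [0.2, -0.5, 5.7]
gripper_width: 30.1
grip_force: 2.8
tcp [ 569.1 -180.1   43.6] F [ 0.2 -0.5  5.7]
front edge slope -0.0536 y at tcp -132.4 rel tcp 47.7
tool F [-0.69 -0.37 -5.26] M mNm [ -27. -123.  -20.] load y mm (z=.2) 19.1
```

```bash
python3 -m handwheel '{"commands": [[0,0,0.1,0,0,0,30],[1.5,0.2,0.1,0,0,0,30],[3,0.35,0.1,0,0,0,30],[4.5,0.5,0.1,0,0,0,30],[6,0.7,0.1,0,0,0,30],[6,0.7,0.1,0,0,0,30]]}'; python3 pose.py 43.5 2>/dev/null | head -2;  python3 ft.py
```

```text
time_s: 7.52
ee_pos: [587.8, -94.3, 43.6]
eef_rot: [0.614, 0.79, -0.0, 0.0]
force: [0.4, -1.3, 5.7]
gripper_width: 29.7
grip_force: 2.9
tcp [ 569.3 -174.2   43.6] F [ 0.4 -1.3  5.7]
front edge slope -0.0522 y at tcp -126.6 rel tcp 47.6
tool F [-1.26  0.02 -5.89] M mNm [   8. -196.   12.] load y mm (z=.2) -1.9
```

Run:
```python
from pose import *
s,c,L,e=panel(); cv2.imwrite("pics/w3.png",c["img"][:,:,::-1])
r=L.reshape(-1,3); 
# walls: inner edges vs y, nest rail inner edge, deck front edge
w=r[(abs(r[:,2]-50)<1.5)]
def line(q,ax,lo,hi,pc,n=2):
    P=[]
    for v in np.arange(lo,hi,n):
        k=q[abs(q[:,ax]-v)<1][:,1-ax]
        if len(k)>5:P.append((v,np.percentile(k,pc)))
    P=np.array(P)
    if len(P)<4: return None
    k=np.polyfit(*P.T,1);d=abs(P[:,1]-np.polyval(k,P[:,0]));k=np.polyfit(*P[d<=np.median(d)*2.5].T,1)
    return k.round(4),np.polyval(k,(lo+hi)/2).round(1),len(P)
print("wallL inner",line(w[(w[:,0]>500)&(w[:,0]<522)],1,-175,-145,97))
print("wallR inner",line(w[(w[:,0]>612)&(w[:,0]<632)],1,-175,-145,3))
d=r[abs(r[:,2]-36)<1.5]
b=r[abs(r[:,2]-46)<1.5]
print("rail inner",line(b[(b[:,0]>612)&(b[:,0]<635)&(b[:,1]>-128)],1,-115,-70,3))
print("end face",line(b[(b[:,1]>-30)&(b[:,1]<0)],0,530,610,3))
cv=r[(abs(r[:,2]-44)<1.5)]
print("cover left",line(cv[(cv[:,0]>516)&(cv[:,0]<560)&(cv[:,1]<-128)],1,-160,-140,2))
print("cover right",line(cv[(cv[:,0]>580)&(cv[:,0]<618)&(cv[:,1]<-128)],1,-160,-140,98))
```

```text
tcp [ 569.3 -174.2   43.6] F [ 0.8 -0.2  6.9]
wallL inner (array([-2.00000e-02,  5.15181e+02]), np.float64(518.4), 15)
wallR inner (array([1.000000e-02, 6.219129e+02]), np.float64(620.3), 15)
rail inner (array([-3.40000e-03,  6.21701e+02]), np.float64(622.0), 23)
end face None
cover left (array([8.900000e-03, 5.212902e+02]), np.float64(520.0), 10)
cover right (array([1.270000e-02, 6.191578e+02]), np.float64(617.2), 10)
```

View pics/w3.png

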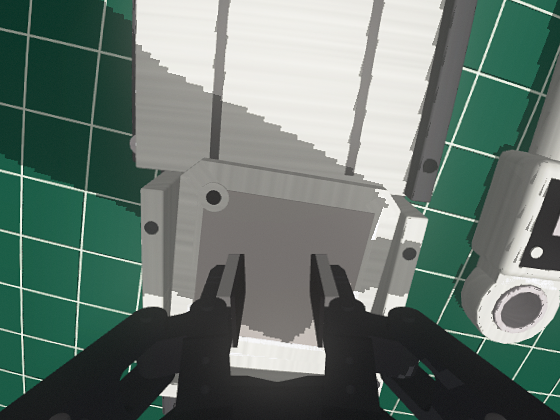

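Run:
```python
from pose import *
s,c,L,e=panel()
g=cv2.cvtColor(c["img"],cv2.COLOR_RGB2GRAY).astype(float); g=cv2.GaussianBlur(g,(3,3),0)
gy=np.gradient(g,axis=0)
def trace(p,q,half=7,sgn=-1,n=30):
    out=[]
    for u in np.linspace(p[0],q[0],n):
        u=int(u); v0=p[1]+(q[1]-p[1])*(u-p[0])/(q[0]-p[0]); a=int(v0-half); col=sgn*gy[a:a+2*half+1,u]
        out.append((u,a+int(col.argmax())))
    return np.array(out)
for n,p,q,sg in [("panel top",(235,197),(365,212),-1),("cover front",(215,160),(370,183),1),("cover front-",(215,160),(370,183),-1)]:
    t=trace(p,q,sgn=sg); P=L[t[:,1],t[:,0]]; ok=abs(P[:,2]-44)<2; 
    k=np.polyfit(P[ok,0],P[ok,1],1);d=abs(P[:,1]-np.polyval(k,P[:,0]));ok&=d<1;k=np.polyfit(P[ok,0],P[ok,1],1)
    print(n,k[0].round(4),(np.polyval(k,e[0])-e[1]).round(1),ok.sum(),t[::8].tolist(),P[::8].round(1).tolist())
gx=np.gradient(g,axis=1)
# panel side edges: left/right
for n,u0,sg in [("panel left",(204,215,203,245),-1),("panel right",(372,225,360,260),1)]:
    P=[]
    for v in range(u0[1],u0[3]):
        x=u0[0]+(u0[2]-u0[0])*(v-u0[1])/(u0[3]-u0[1]);a=int(x-8);u=a+int((sg*gx[v,a:a+17]).argmax());P.append(L[v,u])
    P=np.array(P);k=np.polyfit(P[:,1],P[:,0],1);d=abs(P[:,0]-np.polyval(k,P[:,1]));ok=d<1;k=np.polyfit(P[ok,1],P[ok,0],1);print(n,"yaw",-k[0].round(4),np.median(P[:,0]).round(1),ok.sum())
```

```text
tcp [ 569.3 -174.2   43.6] F [-0.2 -1.3  6.8]
panel top -0.0509 36.8 30 [[235, 190], [270, 196], [306, 202], [342, 207]] [[547.2, -136.5, 42.6], [562.4, -137.2, 43.8], [578.1, -138.1, 43.9], [593.6, -138.2, 45.3]]
cover front -0.053 47.6 27 [[215, 159], [257, 169], [300, 176], [343, 183]] [[537.1, -124.8, 38.5], [555.7, -126.1, 43.6], [574.0, -126.9, 44.2], [592.7, -128.1, 43.2]]Traceback (most recent call last):
  File "<stdin>", line 13, in <module>
    raise TypeError("expected non-empty vector for x")
TypeError: expected non-empty vector for x
```

The yaw is confirmed at about -0.052 rad, from both the panel edge and the front edge. The load is balanced now, so I'll retry the turn with a bit more press.

```bash
python3 -m handwheel '{"commands": [[0,0,0.1,0,0,0,30],[0,0,0.1,0,0,-1,30],[0,0,0.1,0,0,-2,30],[0,0,0.1,0,0,-3,30],[0,0,0.1,0,0,-4,30],[0,0,0.1,0,0,-4,30]]}'; python3 pose.py 43.5 2>/dev/null | head -2;  python3 ft.py
```

```text
time_s: 8.62
ee_pos: [587.8, -94.0, 43.6]
eef_rot: [0.586, 0.811, -0.0, 0.0]
force: [-0.1, 0.6, 6.8]
gripper_width: 30.1
grip_force: 3.3
tcp [ 569.3 -174.    43.6] F [-0.1  0.6  6.8]
front edge slope -0.0539 y at tcp -126.6 rel tcp 47.3
tool F [-0.23  0.   -6.2 ] M mNm [ 10. -63. -14.] load y mm (z=.2) -1.7
```

Run:
```python
from pose import *
import pickle
s,c=pickle.load(open("wrist0.pkl","rb")); L=local(cloud(s,c)); edge(L,np.array([568,-190,44.]),42,46)
s,c,L,e=panel(); cv2.imwrite("pics/w4.png",c["img"][:,:,::-1])
edge(L,e,42,46)
# deck front edge slope (z 36) 
r=L.reshape(-1,3);d=r[abs(r[:,2]-36)<1.5]
for lo,hi in((505,525),(620,640)): 
    w=r[(abs(r[:,2]-50)<1.5)&(r[:,0]>lo-5)&(r[:,0]<hi+5)]; print("wall front",lo,np.percentile(w[w[:,1]<-120][:,1],98).round(1))
# height of cover top: plane fit
m=r[(abs(r[:,2]-44)<2)&(abs(r[:,0]-e[0])<40)&(r[:,1]<-128)&(r[:,1]>-150)]
A=np.c_[m[:,:2]-m[:,:2].mean(0),np.ones(len(m))];print("plane",np.linalg.lstsq(A,m[:,2],rcond=None)[0])
```

```text
front edge slope 0.0022 y at tcp -141.1 rel tcp 48.9
tcp [ 569.3 -174.    43.6] F [-0.2 -0.5  6.6]
front edge slope -0.0532 y at tcp -126.7 rel tcp 47.3
wall front 505 -138.4
wall front 620 -138.0
plane [-9.14802180e-04 -3.27830561e-02  4.44620845e+01]
```

View pics/w4.png

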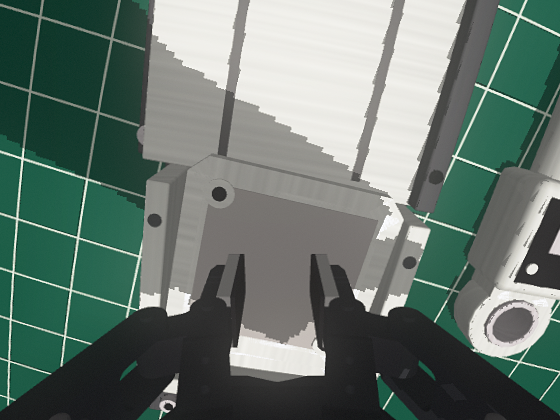

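The cover did turn: its slope was 0.002 at first. Standing torsional friction on the stack blocks a pure turn, so I'll turn while sliding, where that resistance vanishes. The tool is now 10.4° off local.

```bash
python3 -m handwheel '{"commands": [[2,0.36,0,0,0,0,30],[4,0.72,0,0,0,-0.6,30],[6,1.1,0,0,0,-1.2,30],[8,1.45,0,0,0,-1.8,30],[10,1.8,0,0,0,-2.4,30],[12,2.2,0,0,0,-3,30],[13,2.4,0,0,0,-3,30]]}'; python3 pose.py 43.5 2>/dev/null | head -2;  python3 ft.py
```

```text
time_s: 9.8
ee_pos: [586.1, -81.3, 43.6]
eef_rot: [0.564, 0.826, -0.001, 0.0]
force: [-0.3, -1.8, 6.2]
gripper_width: 29.9
grip_force: 3.0
tcp [ 569.4 -161.2   43.6] F [-0.3 -1.8  6.2]
front edge slope -0.0023 y at tcp -113.9 rel tcp 47.3
tool F [-1.18 -0.32 -5.81] M mNm [  36. -249.    3.] load y mm (z=.2) 4.8
```

Yaw is now about -0.002, so the turn worked. I'll slide straight on, towards where the centre reaches the stack edge.

```bash
python3 -m handwheel '{"commands": [[2,0.48,0,0,0,0,30],[4,0.95,0,0,0,0,30],[6,1.43,0,0,0,0,30],[8,1.9,0,0,0,0,30],[10,2.4,0,0,0,0,30],[12,2.85,0,0,0,0,30],[14,3.3,0,0,0,0,30],[16,3.8,0,0,0,0,30],[16,3.8,0,0,0,0,30]]}'; python3 pose.py 43.5 2>/dev/null | head -2;  python3 ft.py
```

```text
time_s: 11.18
ee_pos: [583.8, -64.8, 43.6]
eef_rot: [0.564, 0.826, -0.0, 0.0]
force: [1.3, -0.2, 5.5]
gripper_width: 29.8
grip_force: 3.1
tcp [ 569.4 -144.5   43.6] F [ 1.3 -0.2  5.5]
front edge slope -0.002 y at tcp -97.3 rel tcp 47.3
tool F [-1.17 -0.13 -6.34] M mNm [  54. -175.   14.] load y mm (z=.2) -4.2
```

```bash
python3 -m handwheel '{"commands": [[2,0.48,0,0,0,0,30],[4,0.95,0,0,0,0,30],[6,1.43,0,0,0,0,30],[8,1.9,0.05,0,0,0,30],[10,2.4,0.1,0,0,0,30],[12,2.85,0.15,0,0,0,30],[12,2.85,0.15,0,0,0,30]]}'; python3 pose.py 42.5 2>/dev/null | head -2;  python3 ft.py
```

```text
time_s: 12.3
ee_pos: [582.0, -52.6, 43.4]
eef_rot: [0.564, 0.826, -0.0, 0.0]
force: [0.0, 0.0, 6.3]
gripper_width: 30.4
grip_force: 3.1
tcp [ 569.2 -132.1   43.4] F [0.  0.  6.3]
front edge slope -0.0365 y at tcp -85.7 rel tcp 46.4
tool F [-0.83 -0.1  -6.46] M mNm [ 144. -214.    4.] load y mm (z=.2) -19.2
```

```bash
python3 -m handwheel '{"commands": [[0,0,0.05,0.15,0,0,30],[0,0,0.05,0.15,0,0,30]]}'; python3 pose.py 41.5 2>/dev/null ;  python3 ft.py
```

```text
time_s: 12.8
ee_pos: [582.0, -52.5, 43.3]
eef_rot: [0.564, 0.826, -0.001, -0.001]
force: [-0.0, -0.8, 6.2]
gripper_width: 29.7
grip_force: 3.2
tcp [ 569.2 -132.1   43.3] F [-0.  -0.8  6.2]
front edge slope -0.037 y at tcp -85.6 rel tcp 46.5
[[533.2, -84.2], [541.2, -84.4], [549.2, -84.9], [557.2, -85.1], [565.2, -85.4], [573.2, -85.6], [581.2, -85.9], [589.2, -86.3], [597.2, -86.6], [605.2, -86.9]]
20 [(-60, np.float64(36.4)), (-58, np.float64(36.3)), (-56, np.float64(36.2)), (-54, np.float64(36.4)), (-52, np.float64(36.2)), (-50, np.float64(36.3)), (-48, np.float64(43.1)), (-46, np.float64(43.2)), (-44, np.float64(43.0)), (-42, np.float64(43.0)), (40, np.float64(116.4)), (42, np.float64(120.7)), (44, np.float64(125.3)), (46, np.float64(43.8)), (48, np.float64(43.0)), (50, np.float64(nan)), (52, np.float64(42.8)), (54, np.float64(46.3)), (56, np.float64(46.4)), (58, np.float64(46.3))]
28 [(-60, np.float64(36.4)), (-58, np.float64(36.4)), (-56, np.float64(36.5)), (-54, np.float64(36.3)), (-52, np.float64(36.4)), (-50, np.float64(36.3)), (-48, np.float64(42.1)), (-46, np.float64(43.0))
[... 166 characters left out ...]
1.8)), (50, np.float64(124.9)), (52, np.float64(124.4)), (54, np.float64(127.4)), (56, np.float64(129.4)), (58, np.float64(129.6))]
34 [(-60, np.float64(36.2)), (-58, np.float64(36.3)), (-56, np.float64(36.3)), (-54, np.float64(36.2)), (-52, np.float64(36.3)), (-50, np.float64(36.3)), (-48, np.float64(36.3)), (-46, np.float64(42.7)), (-44, np.float64(42.8)), (-42, np.float64(42.7)), (40, np.float64(42.8)), (42, np.float64(42.7)), (44, np.float64(43.0)), (46, np.float64(42.7)), (48, np.float64(42.8)), (50, np.float64(39.3)), (52, np.float64(42.5)), (54, np.float64(46.4)), (56, np.float64(46.6)), (58, np.float64(46.4))]
tool F [-0.63 -0.47 -6.08] M mNm [ 120. -169.   -8.] load y mm (z=.2) -4.1
```

View pics/last.png

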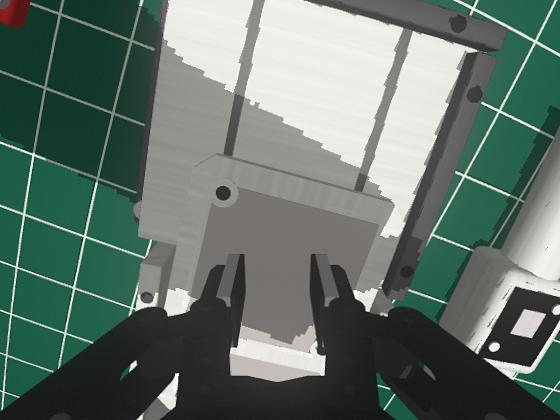

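The cover spans stack and deck, slightly tilted, with yaw -0.037. The skewed tool loads its left (rear) finger because of that tilt. I'll add roll, and turn while sliding.

```bash
python3 -m handwheel '{"commands": [[0,0,0.05,0.25,0,0,30],[0,0,0.05,0.25,0,0,30],[2,0.48,0.1,0.25,0,-0.5,30],[4,0.95,0.1,0.25,0,-1,30],[6,1.43,0.15,0.25,0,-1.6,30],[8,1.9,0.2,0.25,0,-2.2,30],[10,2.4,0.25,0.25,0,-2.2,30],[10,2.4,0.25,0.25,0,-2.2,30]]}'; python3 pose.py 41.5 2>/dev/null | head -2;  python3 ft.py
```

```text
time_s: 14.05
ee_pos: [580.6, -42.3, 43.1]
eef_rot: [0.548, 0.836, -0.003, -0.002]
force: [0.2, 0.4, 5.9]
gripper_width: 30.2
grip_force: 3.1
tcp [ 569.3 -121.8   43.1] F [0.2 0.4 5.9]
front edge slope 0.0016 y at tcp -75.3 rel tcp 46.5
tool F [-0.73 -0.01 -6.16] M mNm [  74. -196.   28.] load y mm (z=.2) -11.7
```

```bash
python3 -m handwheel '{"commands": [[2,0.56,0.05,0.1,0,0,30],[4,1.1,0.1,0.1,0,0,30],[6,1.7,0.15,0.1,0,0,30],[8,2.2,0.2,0.1,0,0,30],[10,2.8,0.25,0.1,0,0,30],[12,3.35,0.3,0.1,0,0,30],[12,3.35,0.3,0.1,0,0,30]]}'; python3 pose.py 41.5 2>/dev/null | head -2;  python3 ft.py
```

```text
time_s: 15.18
ee_pos: [579.1, -30.0, 42.8]
eef_rot: [0.548, 0.836, -0.004, -0.002]
force: [-0.0, -0.8, 6.3]
gripper_width: 30.2
grip_force: 3.2
tcp [ 569.5 -109.4   42.8] F [-0.  -0.8  6.3]
front edge slope 0.0033 y at tcp -62.9 rel tcp 46.5
tool F [-0.9  -0.48 -6.48] M mNm [ -30. -221.   -4.] load y mm (z=.2) 19.6
```

```bash
python3 -m handwheel '{"commands": [[0,0,0,-0.08,0,0,30],[2,0.56,0.05,-0.08,0,0,30],[4,1.1,0.1,-0.08,0,0,30],[6,1.7,0.15,-0.08,0,0,30],[8,2.2,0.2,-0.08,0,0,30],[10,2.8,0.2,-0.08,0,0,30],[12,3.35,0.25,-0.08,0,0,30],[14,3.9,0.25,-0.08,0,0,30],[14,3.9,0.25,-0.08,0,0,30]]}'; python3 pose.py 41.5 2>/dev/null | head -2;  python3 ft.py
```

```text
time_s: 16.55
ee_pos: [577.2, -15.7, 42.7]
eef_rot: [0.548, 0.836, -0.003, -0.002]
force: [-0.1, -0.5, 6.5]
gripper_width: 29.6
grip_force: 3.4
tcp [569.6 -94.9  42.7] F [-0.1 -0.5  6.5]
front edge slope 0.0037 y at tcp -48.4 rel tcp 46.5
tool F [-0.7  -0.37 -6.83] M mNm [  -1. -242.    3.] load y mm (z=.2) 11.0
```

```bash
python3 -m handwheel '{"commands": [[2,0.56,0,0,0,0,30],[4,1.1,0,0,0,0,30],[6,1.7,0,0,0,0,30],[6,1.7,0,0,0,0,30]]}'; python3 -m handwheel '{"commands": [[0,0,0.1,-0.3,0,0,30],[0,0,0.3,-0.3,0,0,30],[0,0,0.3,-0.3,0,0,30]]}'; python3 pose.py 41.5 2>/dev/null | head -2;  python3 ft.py
```

```text
time_s: 17.3
ee_pos: [575.4, -9.1, 41.9]
eef_rot: [0.548, 0.836, -0.003, -0.003]
force: [-0.8, -0.4, 4.6]
gripper_width: 29.7
grip_force: 2.6
time_s: 17.68
ee_pos: [575.4, -9.2, 41.8]
eef_rot: [0.548, 0.836, -0.001, -0.001]
force: [-0.9, 0.0, 5.5]
gripper_width: 30.1
grip_force: 3.1
tcp [568.7 -88.2  41.8] F [-0.9  0.   5.5]
front edge slope 0.0137 y at tcp -43.5 rel tcp 44.8
tool F [ 0.33 -0.83 -6.82] M mNm [-45. -14.  -8.] load y mm (z=.2) 30.9
```

The cover is now on the deck, at about 6 N. I'll slide diagonally, +20 in y and +3 in x, with a small turn correction.

```bash
python3 -m handwheel '{"commands": [[0,0,0,-0.1,0,0,30],[2.3,1.03,0,-0.1,0,0.1,30],[4.6,2.06,0,-0.1,0,0.2,30],[6.9,3.1,0,-0.1,0,0.4,30],[9.2,4.13,0,-0.1,0,0.5,30],[11.5,5.2,0,-0.1,0,0.6,30],[13.8,6.2,0,-0.1,0,0.8,30],[16.1,7.2,0,-0.1,0,0.8,30],[18.4,8.3,0,-0.1,0,0.8,30],[18.4,8.3,0,-0.1,0,0.8,30]]}'
cat > nest.py <<'E'
from pose import *
s,c,L,e=panel(); edge(L,e,40,44)
r=L.reshape(-1,3)
b=r[(abs(r[:,2]-46)<1.5)]
def line(q,ax,lo,hi,pc):
    P=[]
    for v in np.arange(lo,hi,2):
        k=q[abs(q[:,ax]-v)<1][:,1-ax]
        if len(k)>5:P.append((v,np.percentile(k,pc)))
    P=np.array(P)
    if len(P)<4: return None
    k=np.polyfit(*P.T,1);d=abs(P[:,1]-np.polyval(k,P[:,0]));ok=d<=max(.3,np.median(d)*2.5);k=np.polyfit(*P[ok].T,1)
    return k[0].round(4),np.polyval(k,P[:,0].mean()).round(1),len(P)
print("rail face",line(b[(b[:,0]>612)&(b[:,0]<635)],1,e[1]+10,e[1]+45,3))
print("end face",line(b[(b[:,1]>-30)&(b[:,1]<0)],0,e[0]-35,e[0]+35,3))
cv=r[(abs(r[:,2]-42)<1.5)&(abs(r[:,0]-e[0])<53)]
print("cover left",line(cv[(cv[:,0]<e[0]-30)],1,e[1]+12,e[1]+34,2))
print("cover right",line(cv[(cv[:,0]>e[0]+30)],1,e[1]+12,e[1]+34,98))
q=cv[(cv[:,1]>e[1]+15)&(cv[:,1]<e[1]+40)];d=r[(abs(r[:,2]-36)<2)];print("cover z",np.median(q[:,2]),"deck",np.median(d[:,2]))
cv2.imwrite("pics/last.png",c["img"][:,:,::-1])
E
python3 nest.py;  python3 ft.py
```

```text
time_s: 19.18
ee_pos: [575.6, 10.7, 41.8]
eef_rot: [0.554, 0.832, -0.001, -0.001]
force: [-0.3, -0.8, 7.2]
gripper_width: 29.8
grip_force: 3.2
tcp [571.6 -68.5  41.8] F [-0.3 -0.8  7.2]
front edge slope 0.0016 y at tcp -8.9 rel tcp 59.6
rail face (np.float64(0.0028), np.float64(621.7), 18)
end face (np.float64(-0.0008), np.float64(-17.5), 35)
cover left (np.float64(-0.0311), np.float64(524.9), 11)
cover right (np.float64(-0.02), np.float64(622.1), 11)
cover z 42.584554318013204 deck 36.29067295887717
tool F [-0.52 -1.08 -6.42] M mNm [  79. -149.    8.] load y mm (z=.2) 21.4
```

```bash
sed -i 's/edge(L,e,40,44)/M=L.copy(); M[(M[...,1]>-18.8)]=1e4; edge(M,e,41,43.6)/' nest.py; python3 nest.py
python3 - <<'E'
import cv2;a=cv2.imread('pics/last.png');cv2.imwrite('pics/v5.png',cv2.resize(a[60:330,110:470],None,fx=2,fy=2))
E
```

```text
tcp [571.6 -68.5  41.7] F [-0.5 -0.8  6.9]
front edge slope 0.0222 y at tcp -25.0 rel tcp 43.6
rail face (np.float64(0.0007), np.float64(621.7), 18)
end face (np.float64(0.0002), np.float64(-17.4), 35)
cover left (np.float64(-0.0217), np.float64(524.8), 11)
cover right (np.float64(-0.0216), np.float64(622.2), 11)
cover z 42.56458023726242 deck 36.27460019701084
```

View pics/v5.png

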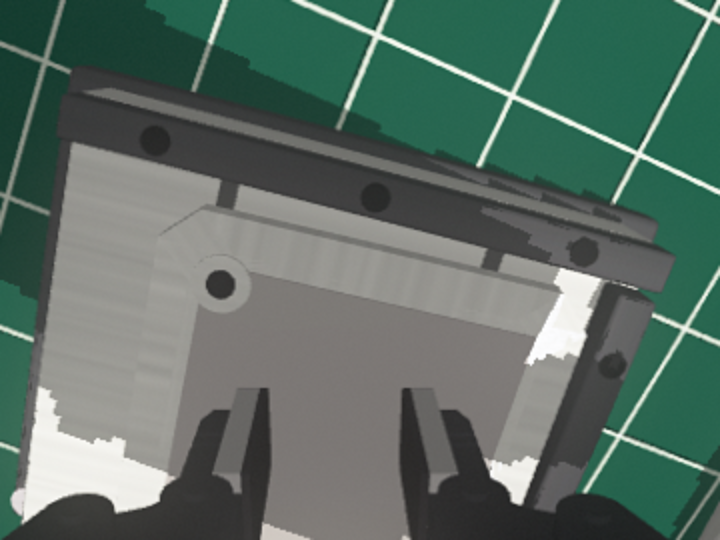

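The crop shows the cover at yaw about +0.022, nearly on the rail and about 6–8 mm short of the end stop. I'll slide +y and turn back.

```bash
python3 -m handwheel '{"commands": [[1,0.2,0,0,0,0.3,30],[2,0.4,0,0,0,0.6,30],[3,0.65,0,0,0,0.9,30],[4,0.9,0,0,0,1.2,30],[5,1.2,0,0,0,1.4,30],[6,1.5,0,0,0,1.4,30],[6,1.5,0,0,0,1.4,30]]}'; python3 nest.py;  python3 ft.py
```

```text
time_s: 20.35
ee_pos: [574.8, 16.7, 41.7]
eef_rot: [0.564, 0.826, -0.001, -0.001]
force: [-0.0, -1.2, 5.2]
gripper_width: 29.7
grip_force: 3.0
tcp [571.7 -62.5  41.7] F [-0.  -1.2  5.2]
front edge slope 0.014 y at tcp -19.5 rel tcp 43.0
rail face (np.float64(-0.0078), np.float64(621.8), 18)
end face (np.float64(0.0013), np.float64(-17.4), 35)
cover left (np.float64(-0.0242), np.float64(525.1), 11)
cover right (np.float64(-0.019), np.float64(622.3), 11)
cover z 42.58038549610686 deck 36.26170210477365
tool F [-0.73 -0.57 -6.1 ] M mNm [  20. -284.   17.] load y mm (z=.2) 15.4
```

```bash
python3 -m handwheel '{"commands": [[0.6,0.14,0,0,0,0.3,30],[1.2,0.28,0,0,0,0.6,30],[1.8,0.42,0,0,0,0.9,30],[2.4,0.56,0,0,0,1,30],[3,0.7,0,0,0,1,30],[3.6,0.84,0,0,0,1,30],[4.2,0.97,0,0,0,1,30],[4.2,0.97,0,0,0,1,30]]}'; python3 nest.py;  python3 ft.py
```

```text
time_s: 21.6
ee_pos: [574.4, 20.6, 41.8]
eef_rot: [0.572, 0.821, -0.001, -0.0]
force: [-0.3, -2.7, 4.8]
gripper_width: 30.0
grip_force: 2.8
tcp [571.7 -58.6  41.8] F [-0.3 -2.7  4.8]
front edge slope -0.0006 y at tcp -19.2 rel tcp 39.3
rail face (np.float64(-0.2157), np.float64(620.3), 18)
end face (np.float64(0.0001), np.float64(-17.3), 35)
cover left (np.float64(-0.0189), np.float64(525.0), 11)
cover right (np.float64(-0.0064), np.float64(622.3), 11)
cover z 42.553809108356575 deck 36.26050726784298
tool F [-2.18 -0.91 -5.75] M mNm [ -21. -460.   43.] load y mm (z=.2) 35.1
```

The cover is against the end stop: the fingers slip and drag rises to about 2.5 N. Now I'll push towards the rail.

```bash
python3 -m handwheel '{"commands": [[0,0.6,0,0,0,0,30],[0,1.2,0,0,0,0,30],[0,1.8,0,0,0,0,30],[0,2.4,0,0,0,0,30],[0,3,0,0,0,0,30],[0,3.6,0,0,0,0,30],[0,4.2,0,0,0,0,30],[0.5,4.2,0,0,0,0,30],[1.2,4.2,0,0,0,0,30],[1.2,4.2,0,0,0,0,30]]}'; python3 nest.py;  python3 ft.py
```

```text
time_s: 23.1
ee_pos: [577.0, 23.0, 41.8]
eef_rot: [0.572, 0.821, -0.002, -0.001]
force: [-1.6, -2.4, 7.3]
gripper_width: 29.9
grip_force: 3.8
tcp [574.7 -56.6  41.8] F [-1.6 -2.4  7.3]
front edge slope -0.0002 y at tcp -19.2 rel tcp 37.3
rail face (np.float64(-0.2644), np.float64(620.0), 18)
end face (np.float64(-0.0004), np.float64(-17.4), 35)
cover left (np.float64(-0.0046), np.float64(526.3), 11)
cover right (np.float64(0.0031), np.float64(622.2), 11)
cover z 42.52380132241632 deck 36.23971925939563
tool F [-1.34 -2.43 -8.12] M mNm [ 423. -378.   32.] load y mm (z=.2) 7.7
```

The cover is square and at the rail. I'll lift off and verify.

```bash
python3 -m handwheel '{"commands": [[0,0,-1,0,0,0,30],[0,0,-8,0,0,0,30],[0,0,-30,0,0,0,30],[-25,0,-70,0,0,0,30],[-50,0,-110,0,0,0,30],[-60,0,-130,0,0,0,30],[-60,0,-130,0,0,0,30],[-60,0,-130,0,0,0,30]]}'
python3 - <<'E'
from pose import *
s,c,L,e=panel(); cv2.imwrite("pics/w6.png",c["img"][:,:,::-1])
r=L.reshape(-1,3)
def line(q,ax,lo,hi,pc):
    P=[]
    for v in np.arange(lo,hi,2):
        k=q[abs(q[:,ax]-v)<1][:,1-ax]
        if len(k)>5:P.append((v,np.percentile(k,pc)))
    P=np.array(P)
    if len(P)<4: return None
    k=np.polyfit(*P.T,1);d=abs(P[:,1]-np.polyval(k,P[:,0]));ok=d<=max(.3,np.median(d)*2.5);k=np.polyfit(*P[ok].T,1)
    return k[0].round(4),np.polyval(k,P[:,0].mean()).round(1),len(P)
b=r[r[:,2]>44.3]; cv=r[(r[:,2]>40.5)&(r[:,2]<43.5)]
print("rail",line(b[(b[:,0]>610)&(b[:,0]<635)],1,-100,-30,3),"end",line(b[(b[:,1]>-30)&(b[:,1]<0)],0,530,610,3))
print("L",line(cv[(cv[:,0]>518)&(cv[:,0]<550)],1,-100,-35,1.5),"R",line(cv[(cv[:,0]>590)&(cv[:,0]<626)],1,-100,-35,98.5))
print("F",line(cv[(cv[:,1]>-40)&(cv[:,1]<-12)],0,540,605,98.5),"B",line(cv[(cv[:,1]<-90)&(cv[:,1]>-122)],0,540,605,1.5))
q=r[(abs(r[:,2]-42)<2)&(abs(r[:,0]-574)<35)&(abs(r[:,1]+66)<35)];A=np.c_[q[:,:2]-q[:,:2].mean(0),np.ones(len(q))];print("plane",np.linalg.lstsq(A,q[:,2],rcond=None)[0].round(4))
E
```

```text
time_s: 24.35
ee_pos: [597.1, -31.9, 169.8]
eef_rot: [0.571, 0.821, -0.001, -0.002]
force: [0.3, -0.1, 0.0]
gripper_width: 30.1
grip_force: 0.0
tcp [ 587.1 -113.7  169.8] F [ 0.3 -0.1  0. ]
rail (np.float64(0.0335), np.float64(621.6), 35) end (np.float64(0.0069), np.float64(-17.7), 40)
L (np.float64(-0.005), np.float64(526.6), 33) R (np.float64(-0.0118), np.float64(621.8), 33)
F (np.float64(0.0069), np.float64(-18.3), 33) B (np.float64(-0.0016), np.float64(-113.4), 33)
plane [ 5.00000e-04 -2.00000e-04  4.27761e+01]
```

View pics/w6.png

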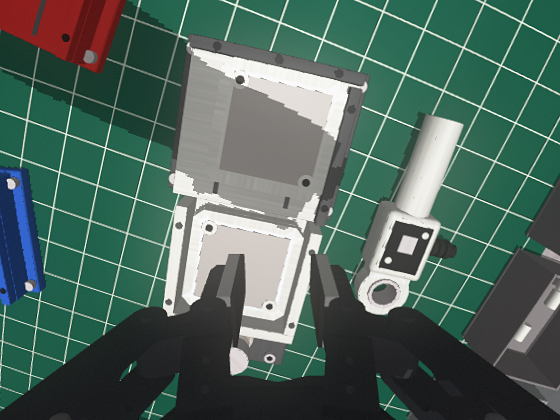

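The picture shows the cover seated in the corner at (285,130), flush with both bars, and the next cover still in the stack. The measured offset from home is under 1 mm and the yaw about 0.005 rad, so I'm handing it in.

```bash
python3 -c "
from cell import *
print(hand_in())"
```

```text
the job is handed in; nothing more can be done
None
```

The top cover now lies flat in the nest's corner, within about 1 mm of both the end stop and the side rail by camera; I let go of it and handed in at about 24 s, but `hand_in()` returned no verdict.

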